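# Open the parts drawer to its catch and index its divider

### The job

Make room in the front of the upper drawer of the grey parts chest: pull that drawer out until its hold-open catch drops in at the travel stop, easing it against the stop by feel and never hauling on it once it is there. Then slide the drawer's divider one notch towards the back so that it sits in the next notch. Leave the lower drawer shut and the things around the chest where they are.

Things in the scene. Friction and masses are not known exactly. Their poses are not given: they have to be found in the camera images.
- chest_front (a point): middle of the front edge of the top panel of the grey steel parts chest, 154 mm above the desk. The chest has two drawers, one above the other, and is 280 deep (x) x 300 wide (y) x 154 high, fixed to the desk. x axis: towards the chest's back; the drawers come out along -x, their closed fronts standing 15 mm in front of this point. The chest ends 265 mm behind this point.
- drawer (a joint): how far the upper drawer is out, m: 0 shut. A hidden travel stop inside the chest, set differently each time, lies somewhere between 0.140 and 0.195. The drawer runs at 2 to 5 N. About 10 mm before the stop's sprung buffer is met, the hold-open catch begins to drop; on the buffer the pull rises by 4 N a mm. With the catch in, the drawer cannot go back in; without it, 2 to 5 N push it in.
- drawer_handle (a point): middle of the upper drawer's handle: a straight steel bar 10 mm thick and 85 mm long, along the chest's y, 118 mm above the desk, 45 mm in front of the drawer's front (bar centre to face). Pinch it from above, one finger on either side. The front panel is 15 mm thick, its top 140 mm above the desk. x axis as the chest's.
- catch (a joint): hold-open catch of the upper drawer, m: 0 to 0.002 while the drawer runs, about 0.010 when the catch has dropped in at the stop.
- catch_top (a point): top of the catch's indicator pin: a steel pin, diameter 12 mm, standing up from the top edge of the upper drawer's front, 125 mm to the chest's +y side of the middle. It stands about 11 mm above that edge while the drawer runs and sinks by 8 to 10 mm when the catch drops in.
- divider (a joint): place of the upper drawer's divider along the drawer, m, growing towards the chest's back: notches at 0 (where it starts), 0.040 (the next) and 0.080. A spring roller drops into each notch and centres the divider from within about 5 mm; it takes 6 to 12 N to leave a notch, 1 to 2 N to slide between.
- divider_tab (a point): middle of the top of the divider's grab tab: aluminium, 12 mm thick (x) x 55 mm wide (y), rising 26 mm above the 6 mm divider plate that spans the drawer; its top is 138 mm above the desk. At its first notch the tab's centre is 50 mm behind the inner face of the drawer's front panel. x axis as the chest's. While the drawer is shut it lies under the chest's top.
- lower (a joint): how far the lower drawer is out, m: 0 shut; it is to stay shut.
- lower_handle (a point): middle of the lower drawer's handle, like the upper one, 40 mm above the desk.
- oil: grey plastic bottle, diameter 68, 170 high, on the desk. Origin: centre of underside.
- bin: open yellow plastic bin 160 x 105 x 70 high, on the desk to the right of the drawer. Origin: centre of underside.
- driver: screwdriver 180 long, lying on the desk in front of the chest, under the drawer's path. Origin: underside.
- can: steel can, diameter 66, 100 high, on the desk. Origin: centre of underside.
- mug: white mug, diameter 80, 90 high, on the desk to the left of the chest. Origin: centre of underside.
- buffer (a joint): how far the sprung buffer of the upper drawer's travel stop (hidden in the chest) is squashed, m: 0 untouched, 0.0025 at a pull of about 10 N; 0.006 (24 N) is too much.

How it is judged (in metres and radians):
On the way, in this order (a step that is already met when the one before it is completed fails the run):
1. the upper drawer is out at its stop with the catch dropped in (value of joint drawer above 0.13 m and value of joint catch above 0.007 m), for 0.2 s.
2. the divider is in the next notch, with the drawer still held by its catch (value of joint divider between 0.036 and 0.044 m and value of joint catch above 0.007 m), for 0.2 s.
At the end, for the whole second after the job is handed in: The upper drawer stands out at its stop with the catch dropped in (catch beyond 7 mm), the divider sits within 4 mm of its next notch (40 mm), and the lower drawer is shut to within 20 mm (all of step 2 and value of joint drawer above 0.13 m and value of joint lower below 0.02 m); the robot touches nothing.
It fails at once if the upper drawer is hauled hard against its stop (buffer squashed by more than 6 mm) (value of joint buffer above 0.006 m).
It fails at once if the lower drawer is pulled open (value of joint lower above 0.04 m).
It fails at once if something standing or lying on the desk is moved by more than 40 mm or knocked over (distance of any of oil, bin, driver, can, mug from where it was at the start of the episode above 0.04 m or angle between any of oil, can, mug, bin's own z axis and vertical above 0.6 rad).
It also fails if it takes over 54 s, if anything falls off the work surface, if the arm or the gripper's body presses on something with over 40 N, if the wrist force passes 120 N, or if a joint passes its speed limit or range.

### The arm

A 6-joint arm with a two-finger parallel gripper is mounted at the origin on the work surface. World frame = base frame: x ahead of the robot, y to its left, z up, the work surface at z = 0. Lengths are in m, angles in degrees, forces in N, time in s.
With the tool pointing down it reaches from about 0.35 to 0.875 m from the base axis. Payload 4.2 kg.
Tool frame: the origin (TCP) lies on the mounting face of the last link; the fingertips stand 182 mm ahead of it and the grasp point (between the pads) lies 164 mm ahead of it (r.tcp_to_grasp is the distance from the TCP to the grasp point, in m); z points along the fingers, y is the line along which they close (so a half turn about z gives the same grasp; the last joint's range is limited). The gripper opens to 87 mm and grips with 3 to 60 N. Pads are 19 mm wide; open, the fingers measure 117 mm over their backs; the gripper's body (75 mm by 190 mm) begins 51 mm behind the grasp point.
Start: joints at [-61.96, 22.042, 0.453, 0, -68.411, -14.817], TCP at [0.143, -0.608, 0.405] pointing down, gripper open.
Joint ranges: [-179.83, 179.83], [-69.29, 118.12], [-61.27, 80.66], [-181.25, 117.63], [-171.15, -9.14], [-177.46, 177.46]. Speed limits (degrees/s): [159.86, 159.86, 180, 180, 180, 180].

### API

Orientations are given as a 3x3 rotation matrix whose columns are the frame's x, y, z axes.
In Python, from station import sense, eyes, r gives the robot as it stands.
- The arm moves only by the tool jog_arm, never from a script. Its argument "increments" is a list of rows, each a list of 4 numbers: the shift along the tool's x, y, z normalised to -1 to 1, where 1 is 0.02 m, then the turn about the tool's z normalised to -1 to 1, where 1 is 0.08 rad. A call has 1 to 10 rows; each row shifts and turns the commanded pose from where the row before left it, along the tool's axes as they then stand; what a row does not reach is not made up. A row lasts 1/10 s, in which the tool goes at most 50 mm and 8.59 degrees, less where a joint would pass 70% of its speed; a pose out of reach is approached as far as the arm can. A call with a number of a shift or a turn outside -1 to 1 is refused whole. A call with a gripper value outside its range is refused whole. "grip" is the finger opening in mm, from 0 to 87, set as the call begins (left out, the last holds). The fingers move at their own pace and stop on an object; the grip force is fixed at half the most. Time passes only in rows, so rows that do not move let the fingers close. It gives the time, the measured TCP pose, the force, the opening and the grip force at its end, in the units of the state.
- sense(): the state, without advancing time (a new reading comes with each control period).
- eyes.capture(name): name is "side" or "top" or "wrist"; returns the picture (384x512x3 uint8, blue, green, red); there is no depth.
- eyes.get_calibration(name): a dict with "camera_matrix" (3x3 intrinsics, pixels), "R" (3x3) and "t" (3): a world point X has camera coordinates R X + t; the wrist camera has in their place "T_tool_cam" (4x4, takes a point from camera to tool coordinates, whose origin is the TCP and whose axes are the flange's). Camera axes: x right, y down, z forward; pixel columns grow to the right and rows downward; lengths in m; the calibration is good to about 2 mm. A picture is of the moment at which its call begins: read the wrist's pose just before it. get_calibration takes no time and is no camera call.
- r.finish_job(): hands the job in; it is judged then, once.
Trained networks look in the newest picture that a camera, given by its name, has taken for a name from the list of things; names that differ only in an ending like _2 or _b are one class to them, and where a whole thing is asked for, a point or a joint stands for the part that bears it (a point fixed in the world has none). Each returns a list of dicts, best first, with "conf" (0 to 1); they miss things now and then, are a little off and sometimes report something else, mostly with a low value. They report only what shows in the picture. A call takes as long as a camera call.
- eyes.spot_in(camera, name): "centre" ([x, y, z] in m, in world coordinates, good to about 4 mm: the middle of the surface that is visible of it).
- eyes.outline_of(camera, name): "mask" (384x512 bool, what is visible of it).
The state is a dict: "time_s": time; "joints": joint angles; "joint_velocities": joint speeds; "effort": joint torques, N m; "tcp_pos": TCP position; "ee_rot": TCP orientation; "wrist_force": force on the tool from outside, world axes, zero at the start; "moment": the same for the moment, N m; "gripper_width": opening from 0.0 (shut) to 1.0 (fully open); "gripper_force": force on a finger pad.
Only numpy, scipy, OpenCV 4.12 (cv2) and the standard library are available. Lean on these libraries where they do the work, as an engineer would, in place of code of your own. Each camera call takes 0.05 s, during which the arm holds its last target. There are 200 camera calls.

## Working session

There is one attempt and no reset: what is moved stays moved. The work goes in short steps, Python scripts to look and compute and a tool call to move; the robot and the scene stay as the last step left them, time stands still between calls to the robot, and variables do not carry over. Pictures are saved under pics/ and viewed, at most 10 in all, crops included, and the job is handed in when it is done.

Besides the shell and the picture viewer there is one more tool, called after "Call:" by a JSON object that holds its "method" and its "body". jog_arm: Moves the arm, as the interface text tells. Its arguments: {"type":"object","properties":{"increments":{"type":"array"},"grip":{"type":"number"}},"required":["increments"]}

```bash
mkdir -p pics
python3 - <<'E'
from station import sense, eyes, r
import cv2,numpy as np
np.set_printoptions(precision=4,suppress=True)
s=sense();print(s['time_s'],s['tcp_pos'],np.array(s['ee_rot']),s['gripper_width'],r.tcp_to_grasp)
for c in ("top","side"):
    cv2.imwrite(f"pics/{c}0.png",eyes.capture(c))
    for n in ("drawer_handle","catch_top","chest_front","lower_handle","oil","bin","can","mug","driver"):
        try: print(c,n,[(np.array(d['centre']),round(d['conf'],2)) for d in eyes.spot_in(c,n)[:2]])
        except Exception as e: print(c,n,e)
print(sense()['time_s'])
E
```

```text
0.0 [ 0.143  -0.6082  0.4037] [[-0.9735 -0.2285 -0.0006]
 [-0.2285  0.9735  0.0021]
 [ 0.0001  0.0022 -1.    ]] 1.0027109193251114 0.1635
top drawer_handle [(array([ 0.7068, -0.0134,  0.111 ]), 0.59)]
top catch_top [(array([0.802 , 0.0068, 0.1513]), 0.41)]
top chest_front [(array([0.8029, 0.0077, 0.1546]), 0.64)]
top lower_handle [(array([ 0.6707, -0.0291,  0.0398]), 0.54)]
top oil [(array([ 0.705 , -0.0138,  0.1111]), 0.61), (array([0.5352, 0.1879, 0.1195]), 0.57)]
top bin [(array([ 0.6755, -0.2768,  0.005 ]), 0.76)]
top can [(array([ 0.5423, -0.2766,  0.1016]), 0.9)]
top mug [(array([0.6536, 0.2022, 0.0264]), 0.7)]
top driver [(array([ 0.5785, -0.0445,  0.0252]), 0.85)]
side drawer_handle [(array([0.6984, 0.0084, 0.1116]), 0.56)]
side catch_top []
side chest_front [(array([0.7966, 0.0987, 0.1581]), 0.75)]
side lower_handle [(array([0.6849, 0.028 , 0.0437]), 0.5), (array([0.5339, 0.2225, 0.1071]), 0.35)]
side oil [(array([0.5347, 0.2205, 0.105 ]), 0.94)]
side bin [(array([ 0.6686, -0.3049,  0.0366]), 0.71), (array([0.699 , 0.0022, 0.1074]), 0.42)]
side can [(array([0.6988, 0.0013, 0.1088]), 0.56)]
side mug [(array([0.6492, 0.1859, 0.0509]), 0.94)]
side driver [(array([ 0.5804, -0.0418,  0.0212]), 0.59)]
1.0
```

View pics/top0.png

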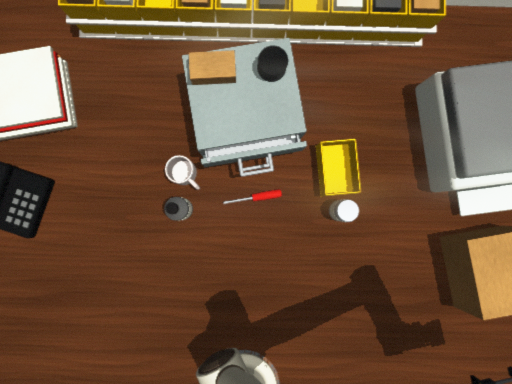

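View pics/side0.png

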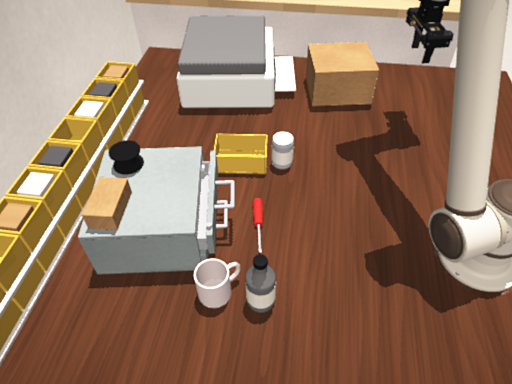

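The top view shows the chest turned by about +7°, its front edge running from about (200,160) to (306,148). The handle is at (255,165), the driver at (252,197), the mug at (180,170), the oil at (177,208), the bin at (340,167) and the can at (344,211). The side view agrees with this.

```bash
cat > h.py <<'E'
from station import sense, eyes, r
import cv2,numpy as np
np.set_printoptions(precision=4,suppress=True)
def ray(c,uv,z,s=None):
    k=eyes.get_calibration(c);K=np.array(k['camera_matrix'])
    if c=='wrist':
        T=np.array(k['T_tool_cam']);R0=np.array(s['ee_rot']);Rc=R0@T[:3,:3];o=R0@T[:3,3]+s['tcp_pos']
    else:
        R=np.array(k['R']);Rc=R.T;o=-R.T@np.array(k['t'])
    d=Rc@np.linalg.solve(K,[uv[0],uv[1],1.]); return o+d*(z-o[2])/d[2]
E
python3 - <<'E'
from h import *
im=cv2.imread('pics/top0.png')
cv2.imwrite('pics/topcrop.png',cv2.resize(im[125:185,190:320],None,fx=6,fy=6,interpolation=cv2.INTER_CUBIC))
eyes.capture('top')
for n in("chest_front","drawer_handle","catch_top"):
  for d in eyes.outline_of('top',n)[:2]:
    m=d['mask'].astype(np.uint8);p=cv2.findNonZero(m);print(n,d['conf'],m.sum(),cv2.boundingRect(p),cv2.minAreaRect(p))
E
```

```text
drawer_handle 0.66 1907 (202, 134, 104, 42) ((254.13836669921875, 156.8195343017578), (33.010520935058594, 104.73475646972656), 79.11447143554688)
```

View pics/topcrop.png

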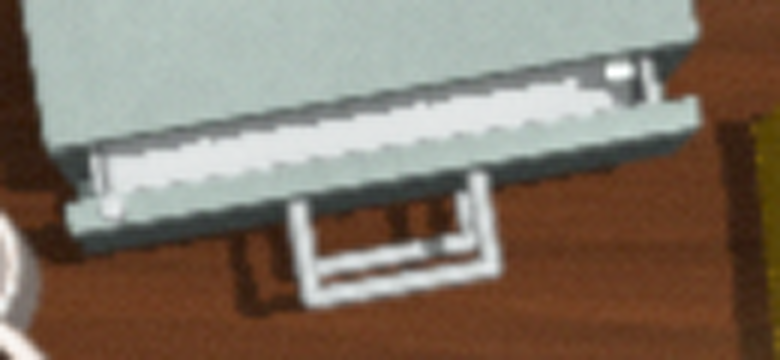

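The crop shows the top panel's front edge from (45,150) to (697,42). The upper handle is the outer, larger bar, from about (310,298) to (497,268), and the lower handle lies inside it. The catch pin is the white spot at (112,208). The drawer already looks slightly open.

Run:
```python
from h import *
f=lambda u,v,z: ray('top',(190+u/6-.4,125+v/6-.4),z)
a,b=f(45,150,.154),f(697,42,.154);d=a-b;print('top edge',a,b,np.linalg.norm(d),np.degrees(np.arctan2(-d[0],d[1])),(a+b)/2)
a,b=f(312,298,.118),f(497,266,.118);d=a-b;print('bar',a,b,np.linalg.norm(d),np.degrees(np.arctan2(-d[0],d[1])),(a+b)/2)
a,b=f(68,208,.14),f(700,98,.14);d=a-b;print('panel front',a,b,np.linalg.norm(d),np.degrees(np.arctan2(-d[0],d[1])),(a+b)/2)
print(f(112,208,.151))
k=eyes.get_calibration('wrist');print(k['T_tool_cam'])
```

```text
top edge [0.6956 0.1403 0.154 ] [ 0.7521 -0.1533  0.154 ] 0.2989859505123792 10.884641745721652 [ 0.7238 -0.0065  0.154 ]
bar [0.6352 0.0186 0.118 ] [ 0.6523 -0.0675  0.118 ] 0.08776926900560311 11.2060605082945 [ 0.6437 -0.0245  0.118 ]
panel front [0.6716 0.1309 0.14  ] [ 0.7293 -0.1575  0.14  ] 0.29409234343887264 11.327871057260763 [ 0.7004 -0.0133  0.14  ]
[0.6705 0.1097 0.151 ]
[[-0.     -0.9632 -0.2689  0.0722]
 [ 1.     -0.0001  0.0004  0.0011]
 [-0.0004 -0.2689  0.9632  0.0195]
 [ 0.      0.      0.      1.    ]]
```

Call:
{"method": "jog_arm", "body": {"increments": [[0, 0, 0, -0.96], [0, 0, 0, -0.96], [0, 0, 0, -0.96], [0, 0, 0, -0.96], [0, 0, 0, -0.96], [0, 0, 0, -0.96], [0, 0, 0, -0.96], [0, 0, 0, -0.96], [0, 0, 0, -0.96], [0, 0, 0, -0.96]], "grip": 42}}

```text
time_s: 2.2
tcp_pos: [0.143, -0.6084, 0.4047]
ee_rot: [[-0.539, -0.843, -0.0], [-0.843, 0.539, 0.0], [-0.0, 0.0, -1.0]]
wrist_force: [0.2, 0.5, 0.3]
gripper_width: 0.483
gripper_force: 0.0
```

Call:
{"method": "jog_arm", "body": {"increments": [[0, 0, 0, -0.96], [0, 0, 0, -0.96], [0, 0, 0, -0.96], [0, 0, 0, -0.96], [0, 0, 0, -0.96], [0, 0, 0, -0.96], [0, 0, 0, -0.96], [0, 0, 0, -0.96], [0, 0, 0, -0.96], [0, 0, 0, -0.96]]}}

```text
time_s: 3.2
tcp_pos: [0.143, -0.6084, 0.4048]
ee_rot: [[0.198, -0.98, -0.0], [-0.98, -0.198, -0.0], [0.0, 0.0, -1.0]]
wrist_force: [0.2, -0.3, -0.0]
gripper_width: 0.483
gripper_force: 0.0
```

Run:
```python
from h import *
s=sense();R=np.array(s['ee_rot']);print(s['time_s'],s['tcp_pos'],R,s['joints'],s['gripper_width'])
print(R.T@(np.array([.6437,-.0245,.405])-s['tcp_pos'])/.02)
```

```text
3.2 [ 0.143  -0.6084  0.4048] [[ 0.1979 -0.9802 -0.    ]
 [-0.9802 -0.1979 -0.0001]
 [ 0.      0.     -1.    ]] [-61.9607  22.0434   0.4543   0.0037 -68.4093  73.3707] 0.483234488093412
[-23.6659 -30.3175  -0.0149]
```

Call:
{"method": "jog_arm", "body": {"increments": [[-0.75, -0.95, 0, 0], [-0.75, -0.95, 0, 0], [-0.75, -0.95, 0, 0], [-0.75, -0.95, 0, 0], [-0.75, -0.95, 0, 0], [-0.75, -0.95, 0, 0], [-0.75, -0.95, 0, 0], [-0.75, -0.95, 0, 0], [-0.75, -0.95, 0, 0], [-0.75, -0.95, 0, 0]]}}

```text
time_s: 4.2
tcp_pos: [0.3007, -0.4234, 0.4049]
ee_rot: [[0.195, -0.981, 0.0], [-0.981, -0.195, -0.0], [0.0, -0.0, -1.0]]
wrist_force: [0.2, -0.6, -0.7]
gripper_width: 0.482
gripper_force: 0.0
```

Call:
{"method": "jog_arm", "body": {"increments": [[-0.75, -0.95, 0, 0], [-0.75, -0.95, 0, 0], [-0.75, -0.95, 0, 0], [-0.75, -0.95, 0, 0], [-0.75, -0.95, 0, 0], [-0.75, -0.95, 0, 0], [-0.75, -0.95, 0, 0], [-0.75, -0.95, 0, 0], [-0.75, -0.95, 0, 0], [-0.75, -0.95, 0, 0]]}}

```text
time_s: 5.2
tcp_pos: [0.4578, -0.2393, 0.405]
ee_rot: [[0.195, -0.981, 0.0], [-0.981, -0.195, -0.0], [0.0, -0.0, -1.0]]
wrist_force: [0.2, -0.1, -0.0]
gripper_width: 0.483
gripper_force: 0.0
```

Call:
{"method": "jog_arm", "body": {"increments": [[-0.75, -0.95, 0, 0], [-0.75, -0.95, 0, 0], [-0.75, -0.95, 0, 0], [-0.75, -0.95, 0, 0], [-0.75, -0.95, 0, 0], [-0.75, -0.95, 0, 0], [-0.75, -0.95, 0, 0], [-0.75, -0.95, 0, 0], [-0.75, -0.95, 0, 0], [0, 0, 0, 0]]}}

```text
time_s: 6.2
tcp_pos: [0.6002, -0.0725, 0.4043]
ee_rot: [[0.197, -0.98, 0.0], [-0.98, -0.197, 0.0], [0.0, -0.0, -1.0]]
wrist_force: [-0.8, 0.7, 0.1]
gripper_width: 0.482
gripper_force: 0.0
```

Run:
```python
from h import *
s=sense();cv2.imwrite('pics/w1.png',eyes.capture('wrist'));R=np.array(s['ee_rot']);print(s['time_s'],s['tcp_pos'],s['joints'])
np.save('w1.npy',np.r_[s['tcp_pos'],R.ravel()])
for n in("drawer_handle","catch_top","lower_handle"): print(n,[(np.array(d['centre']),d['conf']) for d in eyes.spot_in('wrist',n)[:2]])
```

```text
6.2 [ 0.6002 -0.0725  0.4043] [  8.4348  20.071   -2.6081  -0.0005 -67.2943   2.9424]
drawer_handle [(array([ 0.7139, -0.084 ,  0.1051]), 0.83)]
catch_top []
lower_handle [(array([ 0.6753, -0.0318,  0.0432]), 0.88)]
```

View pics/w1.png

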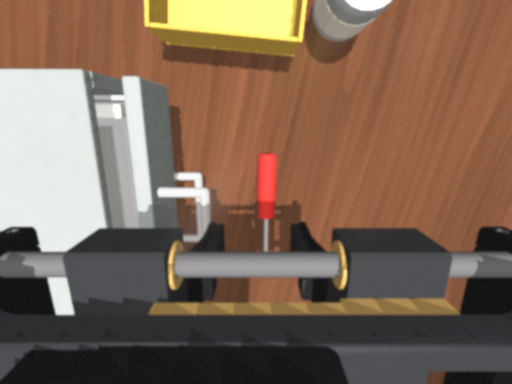

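Run:
```python
from h import *
im=cv2.imread('pics/w1.png')
cv2.imwrite('pics/w1c.png',cv2.resize(im[60:245,70:230],None,fx=3.2,fy=3.2,interpolation=cv2.INTER_CUBIC))
```

```text
(no output)
```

View pics/w1c.png

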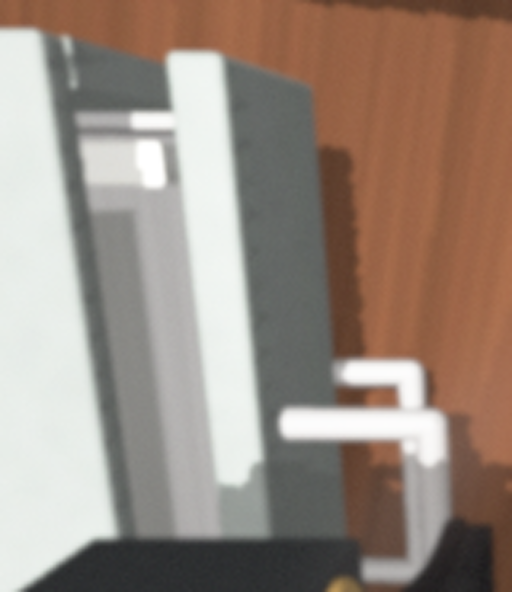

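The wrist view shows the upper handle's bar down column 205, with its corner at about (205,190). The panel's top front edge runs from (142,91) to (150,185), and the chest's top front edge from (86,85) to (98,169).

Run:
```python
from h import *
v=np.load('w1.npy');s=dict(tcp_pos=v[:3],ee_rot=v[3:].reshape(3,3))
for n,uv,z in(('bar end',(205,192),.118),('bar',(205,212),.118),('panA',(142,91),.14),('panB',(150,185),.14),('topA',(86,85),.154),('topB',(98,169),.154)):
    p=ray('wrist',uv,z,s); a=np.radians(11.2);X=np.array([np.cos(a),np.sin(a)]);Y=np.array([-X[1],X[0]])
    print(n,p,'chest x,y',X@p[:2],Y@p[:2])
print(X@v[:2],Y@v[:2])
```

```text
bar end [ 0.6527 -0.0628  0.118 ] chest x,y 0.6281137098345503 -0.1883666854228635
bar [ 0.6496 -0.0419  0.118 ] chest x,y 0.6291214108441758 -0.1672401657061909
panA [ 0.7139 -0.1453  0.14  ] chest x,y 0.6721054085246245 -0.28116948949198495
panB [ 0.6998 -0.0661  0.14  ] chest x,y 0.6736036529419537 -0.20075438116746103
topA [ 0.7515 -0.141   0.154 ] chest x,y 0.7098271474704798 -0.2842442547150823
topB [ 0.7394 -0.0758  0.154 ] chest x,y 0.7105566697124313 -0.21793395420157263
0.5747196755322802 -0.1877442857020989
```

Call:
{"method": "jog_arm", "body": {"increments": [[-0.51, -0.67, 0, 0], [-0.51, -0.67, 0, 0], [-0.51, -0.67, 0, 0], [-0.51, -0.67, 0, 0], [0, 0, 0.8, 0], [0, 0, 0.8, 0], [0, 0, 0.8, 0], [0, 0, 0.8, 0], [0, 0, 0.6, 0], [0, 0, 0, 0]]}}

```text
time_s: 7.4
tcp_pos: [0.6434, -0.0234, 0.3264]
ee_rot: [[0.195, -0.981, -0.004], [-0.981, -0.195, -0.0], [-0.0, 0.004, -1.0]]
wrist_force: [-0.8, -0.4, 0.2]
gripper_width: 0.484
gripper_force: 0.0
```

Run:
```python
from h import *
s=sense();cv2.imwrite('pics/w2.png',eyes.capture('wrist'));print(s['tcp_pos'],s['wrist_force'])
```

```text
[ 0.6434 -0.0234  0.3264] [-0.8092 -0.3518  0.1536]
```

View pics/w2.png

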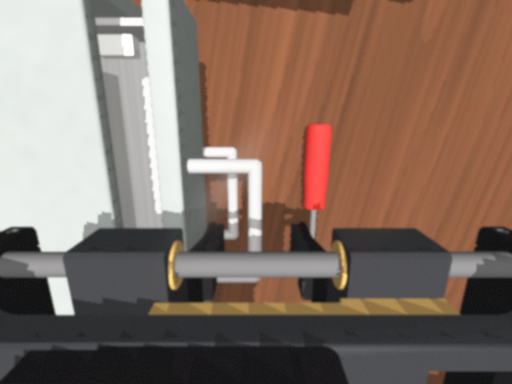

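The bar at column 255 sits midway between the fingers (columns 215 to 300), so I'll go down and close.

Call:
{"method": "jog_arm", "body": {"increments": [[0, 0, 0.55, 0], [0, 0, 0.55, 0], [0, 0, 0.55, 0], [0, 0, 0.45, 0], [0, 0, 0, 0]]}}

```text
time_s: 7.95
tcp_pos: [0.6428, -0.0241, 0.2847]
ee_rot: [[0.194, -0.981, -0.004], [-0.981, -0.194, -0.0], [-0.0, 0.004, -1.0]]
wrist_force: [-0.3, 0.4, -0.1]
gripper_width: 0.484
gripper_force: 0.0
```

Call:
{"method": "jog_arm", "body": {"increments": [[0, 0, 0, 0], [0, 0, 0, 0], [0, 0, 0, 0], [0, 0, 0, 0], [0, 0, 0, 0], [0, 0, 0, 0]], "grip": 0}}

```text
time_s: 8.55
tcp_pos: [0.6436, -0.0239, 0.2872]
ee_rot: [[0.195, -0.981, 0.001], [-0.981, -0.195, 0.0], [0.0, -0.001, -1.0]]
wrist_force: [0.5, -0.7, 1.0]
gripper_width: 0.099
gripper_force: 30.0
```

Call:
{"method": "jog_arm", "body": {"increments": [[0, 0.2, 0, 0], [0, 0.4, 0, 0], [0, 0.4, 0, 0], [0, 0.4, 0, 0], [0, 0.4, 0, 0], [0, 0.4, 0, 0], [0, 0.4, 0, 0], [0, 0.3, 0, 0], [0, 0.2, 0, 0], [0, 0, 0, 0]]}}

```text
time_s: 9.55
tcp_pos: [0.5816, -0.0361, 0.2871]
ee_rot: [[0.195, -0.981, -0.002], [-0.981, -0.195, -0.0], [-0.0, 0.002, -1.0]]
wrist_force: [-2.1, 2.2, 6.8]
gripper_width: 0.106
gripper_force: 30.0
```

Call:
{"method": "jog_arm", "body": {"increments": [[0, 0.2, 0, 0], [0, 0.4, 0, 0], [0, 0.4, 0, 0], [0, 0.4, 0, 0], [0, 0.4, 0, 0], [0, 0.2, 0, 0], [0, 0, 0, 0], [0, 0, 0, 0]]}}

```text
time_s: 10.35
tcp_pos: [0.5419, -0.0439, 0.287]
ee_rot: [[0.195, -0.981, -0.003], [-0.981, -0.195, -0.0], [-0.0, 0.003, -1.0]]
wrist_force: [-2.4, 5.0, 8.8]
gripper_width: 0.107
gripper_force: 30.0
```

Call:
{"method": "jog_arm", "body": {"increments": [[0, 0.15, 0, 0], [0, 0.2, 0, 0], [0, 0.15, 0, 0], [0, 0, 0, 0]]}}

```text
time_s: 10.75
tcp_pos: [0.5324, -0.0458, 0.287]
ee_rot: [[0.195, -0.981, -0.001], [-0.981, -0.195, 0.0], [-0.0, 0.001, -1.0]]
wrist_force: [0.8, 5.1, 7.6]
gripper_width: 0.103
gripper_force: 30.0
```

Call:
{"method": "jog_arm", "body": {"increments": [[0, 0.1, 0, 0], [0, 0.1, 0, 0]]}}

```text
time_s: 10.95
tcp_pos: [0.529, -0.0465, 0.287]
ee_rot: [[0.195, -0.981, -0.0], [-0.981, -0.195, 0.0], [-0.0, -0.0, -1.0]]
wrist_force: [0.7, 5.1, 5.7]
gripper_width: 0.104
gripper_force: 30.0
```

Call:
{"method": "jog_arm", "body": {"increments": [[0, 0.1, 0, 0], [0, 0.1, 0, 0]]}}

```text
time_s: 11.15
tcp_pos: [0.5247, -0.0473, 0.287]
ee_rot: [[0.195, -0.981, -0.001], [-0.981, -0.195, 0.0], [-0.0, 0.001, -1.0]]
wrist_force: [-1.9, 5.1, 8.1]
gripper_width: 0.104
gripper_force: 30.0
```

Call:
{"method": "jog_arm", "body": {"increments": [[0, 0.1, 0, 0], [0, 0.1, 0, 0]]}}

```text
time_s: 11.35
tcp_pos: [0.5204, -0.0482, 0.287]
ee_rot: [[0.195, -0.981, -0.002], [-0.981, -0.195, 0.0], [-0.001, 0.002, -1.0]]
wrist_force: [0.6, 4.8, 5.6]
gripper_width: 0.105
gripper_force: 30.0
```

Call:
{"method": "jog_arm", "body": {"increments": [[0, 0.1, 0, 0], [0, 0.1, 0, 0]]}}

```text
time_s: 11.55
tcp_pos: [0.5172, -0.0488, 0.2871]
ee_rot: [[0.195, -0.981, 0.001], [-0.981, -0.195, 0.001], [-0.0, -0.001, -1.0]]
wrist_force: [3.9, 5.1, 4.2]
gripper_width: 0.101
gripper_force: 30.0
```

Call:
{"method": "jog_arm", "body": {"increments": [[0, 0.08, 0, 0], [0, 0, 0, 0]]}}

```text
time_s: 11.75
tcp_pos: [0.5162, -0.049, 0.287]
ee_rot: [[0.195, -0.981, 0.003], [-0.981, -0.195, 0.001], [-0.0, -0.003, -1.0]]
wrist_force: [2.9, 5.1, 3.4]
gripper_width: 0.103
gripper_force: 30.0
```

Call:
{"method": "jog_arm", "body": {"increments": [[0, 0.08, 0, 0], [0, 0, 0, 0]]}}

```text
time_s: 11.95
tcp_pos: [0.5153, -0.0491, 0.2871]
ee_rot: [[0.195, -0.981, 0.005], [-0.981, -0.195, 0.001], [-0.0, -0.005, -1.0]]
wrist_force: [5.0, 4.5, 2.1]
gripper_width: 0.104
gripper_force: 30.0
```

Call:
{"method": "jog_arm", "body": {"increments": [[0, 0.06, 0, 0], [0, 0, 0, 0], [0, 0, 0, 0]]}}

```text
time_s: 12.25
tcp_pos: [0.5147, -0.0492, 0.2871]
ee_rot: [[0.195, -0.981, 0.006], [-0.981, -0.195, 0.001], [-0.0, -0.007, -1.0]]
wrist_force: [6.0, 6.1, 0.5]
gripper_width: 0.103
gripper_force: 30.0
```

Run:
```python
from h import *
a=eyes.capture('side');b=eyes.capture('top');s=sense();print(s['wrist_force'],s['moment'],s['time_s'])
R=np.array([.981,.194]);c=np.array([.6446,-.0222])
# expected pin position now
X=np.array([.981,.194,0]);Y=np.array([-.194,.981,0]);g=np.array(s['tcp_pos'])+.1635*np.array(s['ee_rot'])[:,2];g[2]=.151
pc=g+X*.053+Y*.125; 
out=[]
for n,im in(('side',a),('top',b)):
    k=eyes.get_calibration(n);q=np.array(k['R'])@pc+k['t'];q=np.array(k['camera_matrix'])@q;u,v=(q[:2]/q[2]).astype(int);print(n,pc,u,v)
    cr=im[max(v-30,0):v+30,u-30:u+30];out.append(cv2.resize(cr,(390,390),interpolation=cv2.INTER_CUBIC))
cv2.imwrite('pics/pin.png',np.hstack(out))
for n in('side','top'): print(n,[(d['centre'],d['conf']) for d in eyes.spot_in(n,'catch_top')])
```

```text
[6.9773 4.5899 0.7873] [ 1.6116 -1.8227  0.0034] 12.35
side [0.5434 0.0839 0.151 ] 265 221
top [0.5434 0.0839 0.151 ] 216 206
side []
top [([0.6224, -0.0276, 0.1134], 0.34)]
```

View pics/pin.png

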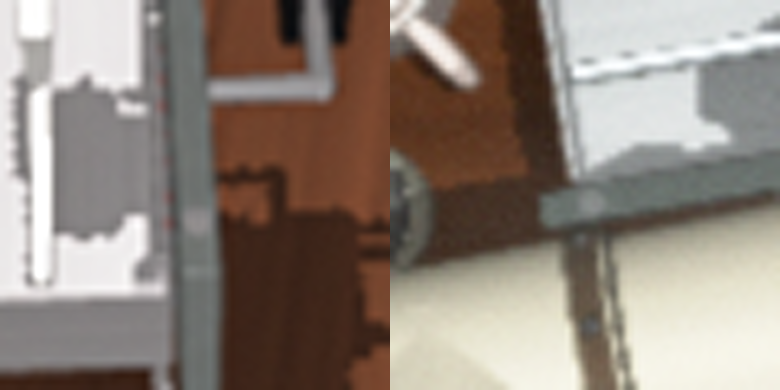

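The pin now shows as a flat disc level with the panel's top edge in both views: side crop (195,222), top crop (592,200). So it looks sunk. I'll check by easing back a little.

Call:
{"method": "jog_arm", "body": {"increments": [[0, -0.1, 0, 0], [0, -0.1, 0, 0], [0, -0.1, 0, 0], [0, 0, 0, 0]]}}

```text
time_s: 12.85
tcp_pos: [0.5185, -0.0485, 0.287]
ee_rot: [[0.195, -0.981, -0.002], [-0.981, -0.195, 0.0], [-0.0, 0.002, -1.0]]
wrist_force: [-0.4, 5.8, 6.6]
gripper_width: 0.103
gripper_force: 30.0
```

Call:
{"method": "jog_arm", "body": {"increments": [[0, -0.1, 0, 0], [0, -0.1, 0, 0], [0, 0, 0, 0]]}}

```text
time_s: 13.15
tcp_pos: [0.5214, -0.048, 0.287]
ee_rot: [[0.194, -0.981, -0.006], [-0.981, -0.194, -0.001], [-0.001, 0.006, -1.0]]
wrist_force: [-4.6, 5.1, 11.3]
gripper_width: 0.103
gripper_force: 30.0
```

Call:
{"method": "jog_arm", "body": {"increments": [[0, -0.1, 0, 0], [0, 0, 0, 0]]}}

```text
time_s: 13.35
tcp_pos: [0.5223, -0.0479, 0.2869]
ee_rot: [[0.194, -0.981, -0.01], [-0.981, -0.194, -0.001], [-0.001, 0.01, -1.0]]
wrist_force: [-7.4, 5.7, 14.9]
gripper_width: 0.1
gripper_force: 30.0
```

Call:
{"method": "jog_arm", "body": {"increments": [[0, 0.1, 0, 0], [0, 0.1, 0, 0], [0, 0, 0, 0]]}}

```text
time_s: 13.65
tcp_pos: [0.5201, -0.0482, 0.287]
ee_rot: [[0.195, -0.981, -0.002], [-0.981, -0.195, 0.0], [-0.001, 0.002, -1.0]]
wrist_force: [-0.9, 5.0, 6.9]
gripper_width: 0.101
gripper_force: 30.0
```

Run:
```python
from h import *
P=[];
for n in('side','top'):
    k=eyes.get_calibration(n);P.append(np.array(k['camera_matrix'])@np.c_[k['R'],k['t']])
def tri(a,b):
    X=cv2.triangulatePoints(P[0],P[1],np.array(a,float),np.array(b,float)).ravel();return X[:3]/X[3]
# pin disc; also handle corner for height check
print('pin',tri((235+195/6.5-.4,191+220/6.5-.4),(186+202/6.5-.4,176+202/6.5-.4)))
for z in(.141,.151):
    print(z,[ (lambda q:q[:2]/q[2])(p@np.array([.5434,.0839,z,1])) for p in P])
```

```text
pin [0.5445 0.0846 0.1403]
0.141 [array([265.6721, 224.1035]), array([216.8303, 206.4162])]
0.151 [array([265.6717, 221.3998]), array([216.5735, 206.3676])]
```

The pin triangulates to z = 0.140, so it has sunk, and the drawer is held both ways. Next I'll release, lift and go over the tab.

Call:
{"method": "jog_arm", "body": {"increments": [[0, 0, 0, 0], [0, 0, 0, 0], [0, 0, 0, 0], [0, 0, 0, 0], [0, 0, -0.5, 0], [0, 0, -0.7, 0], [0, 0, -0.9, 0], [0, 0, -0.9, 0], [0, 0, -0.4, 0], [0, 0, 0, 0]], "grip": 42}}

```text
time_s: 14.65
tcp_pos: [0.5215, -0.0482, 0.3562]
ee_rot: [[0.195, -0.981, 0.003], [-0.981, -0.195, 0.0], [0.0, -0.003, -1.0]]
wrist_force: [0.1, 0.7, -0.4]
gripper_width: 0.482
gripper_force: 0.0
```

Call:
{"method": "jog_arm", "body": {"increments": [[0, -0.6, 0, 0], [0, -0.9, 0, 0], [0, -0.9, 0, 0], [0, -0.9, 0, 0], [0, -0.9, 0, 0], [0, -0.9, 0, 0], [0, -0.4, 0, 0], [0, 0, 0, 0], [0, 0, 0, 0]]}}

```text
time_s: 15.55
tcp_pos: [0.6289, -0.0268, 0.3538]
ee_rot: [[0.195, -0.981, -0.002], [-0.981, -0.195, -0.0], [-0.0, 0.002, -1.0]]
wrist_force: [-0.7, 0.4, 0.2]
gripper_width: 0.481
gripper_force: 0.0
```

Run:
```python
from h import *
s=sense();cv2.imwrite('pics/w3.png',eyes.capture('wrist'));print(s['tcp_pos'],s['wrist_force'],s['time_s'])
for c in('wrist','top'):
    if c=='top':eyes.capture(c)
    print([(d['centre'],d['conf']) for d in eyes.spot_in(c,'divider_tab')])
np.save('w3.npy',np.r_[s['tcp_pos'],np.array(s['ee_rot']).ravel()])
```

```text
[ 0.6289 -0.0268  0.3538] [-0.7298  0.3676  0.2096] 15.55
[([0.633, -0.0508, 0.1156], 0.79)]
[([0.6494, -0.1316, 0.1121], 0.59)]
```

View pics/w3.png

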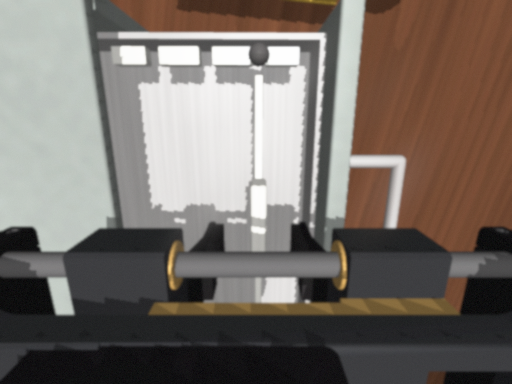

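The tab at about (259,205) is centred between the fingers (columns 215 to 300), and the front panel's inner edge at column 325 is clear. I'll go down and close.

Call:
{"method": "jog_arm", "body": {"increments": [[0, 0, 0.6, 0], [0, 0, 0.7, 0], [0, 0, 0.7, 0], [0, 0, 0.5, 0], [0, 0, 0.4, 0], [0, 0, 0, 0]]}}

```text
time_s: 16.35
tcp_pos: [0.6289, -0.0268, 0.2951]
ee_rot: [[0.195, -0.981, -0.003], [-0.981, -0.195, -0.0], [-0.0, 0.003, -1.0]]
wrist_force: [0.1, 1.2, -0.3]
gripper_width: 0.482
gripper_force: 0.0
```

Call:
{"method": "jog_arm", "body": {"increments": [[0, 0, 0, 0], [0, 0, 0, 0], [0, 0, 0, 0], [0, 0, 0, 0], [0, 0, 0, 0], [0, 0, 0, 0]], "grip": 0}}

```text
time_s: 16.95
tcp_pos: [0.6288, -0.0269, 0.2971]
ee_rot: [[0.194, -0.981, -0.001], [-0.981, -0.194, -0.0], [-0.0, 0.001, -1.0]]
wrist_force: [-2.3, 0.5, 3.2]
gripper_width: 0.139
gripper_force: 30.0
```

Call:
{"method": "jog_arm", "body": {"increments": [[0, -0.2, 0, 0], [0, -0.2, 0, 0], [0, -0.2, 0, 0], [0, -0.3, 0, 0], [0, -0.3, 0, 0], [0, -0.3, 0, 0], [0, -0.2, 0, 0], [0, -0.2, 0, 0], [0, -0.1, 0, 0], [0, 0, 0, 0]]}}

```text
time_s: 17.95
tcp_pos: [0.668, -0.0192, 0.2971]
ee_rot: [[0.195, -0.981, -0.003], [-0.981, -0.195, -0.001], [0.0, 0.003, -1.0]]
wrist_force: [-4.4, -1.3, 6.8]
gripper_width: 0.137
gripper_force: 30.0
```

Call:
{"method": "jog_arm", "body": {"increments": [[0, 0, 0, 0], [0, 0, 0, 0], [0, 0, 0, 0], [0, 0, 0, 0], [0, 0, -0.5, 0], [0, 0, -0.7, 0], [0, 0, -0.9, 0], [0, 0, -0.9, 0], [0, 0, -0.5, 0], [0, 0, 0, 0]], "grip": 42}}

```text
time_s: 18.95
tcp_pos: [0.6687, -0.019, 0.3697]
ee_rot: [[0.195, -0.981, 0.005], [-0.981, -0.195, 0.001], [0.0, -0.005, -1.0]]
wrist_force: [0.2, 0.4, 0.4]
gripper_width: 0.481
gripper_force: 0.0
```

Run:
```python
from h import *
s=sense();cv2.imwrite('pics/w4.png',eyes.capture('wrist'));print(s['tcp_pos'],s['wrist_force'],s['time_s'])
```

```text
[ 0.6687 -0.019   0.3697] [0.2096 0.4101 0.3926] 18.95
```

View pics/w4.png

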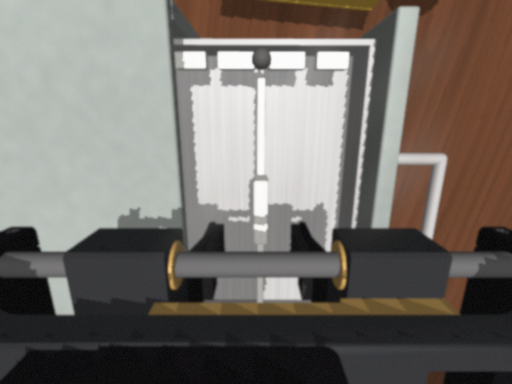

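Run:
```python
from h import *
v=np.load('w3.npy');s3=dict(tcp_pos=v[:3],ee_rot=v[3:].reshape(3,3));s4=sense()
X=np.array([.981,.194,0])
for s,t,p,b in((s3,(259,198),(329,198),(396,198)),(s4,(261,195),(376,195),(434,195))):
    T,Pn,B=(X@ray('wrist',q,z,s) for q,z in((t,.138),(p,.14),(b,.118)));print('tab-panel',T-Pn,'tab-bar',T-B,'bar',B)
```

```text
tab-panel 0.0512766070132602 tab-bar 0.11204680277221146 bar 0.4991813799881549
tab-panel 0.08997958889733915 tab-bar 0.14990467629923032 bar 0.5008465737472036
```

The tab is now 90 mm behind the panel's inner face, as it should be at the next notch, and the drawer hasn't moved. I'll hand it in.

```bash
python3 -c "
from station import r
print(r.finish_job())"
```

```text
the job is handed in; nothing more can be done
None
```

I handed the job in at about 19 s. The upper drawer is out at its stop (about 150 mm) with the catch dropped in, the divider sits in the next notch (about 90 mm behind the front panel), and the arm is lifted clear; I never touched the lower drawer or the things on the desk, and no verdict was shown.

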